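# Lock the gear case cover, dip the gauge rod and hold it out for reading

## Robot

A 6-joint arm with a two-finger parallel gripper is mounted at the origin on the work surface. World frame = base frame: x ahead of the robot, y to its left, z up, the work surface at z = 0. Lengths are in m, angles in rad, forces in N, time in s.
With the tool pointing down it reaches from about 0.35 to 0.85 m from the base axis. Payload 8.1 kg.
Tool frame: the origin (TCP) lies at the very end of the fingers, on their centre line; the grasp point (between the pads) lies robot.grip_point_offset behind it (robot.grip_point_offset is the distance from the TCP to the grasp point, in m); z points along the fingers, y is the line along which they close (so a half turn about z gives the same grasp; the last joint's range is limited). The gripper opens to 93 mm and grips with 3 to 60 N. Pads are 15 mm wide; open, the fingers measure 128 mm over their backs; the gripper's body (75 mm by 188 mm) begins 65 mm behind the grasp point.
Start: joints at [-1.394, 0.13, 1.488, -0, 1.523, -0.085], TCP at [0.155, -0.58, 0.219] pointing down, gripper open.
Joint ranges: [-2.96, 2.96], [-0.89, 2.26], [0.02, 2.5], [-1.34, 4.48], [0, 2.73], [-2.66, 2.66]. Speed limits (rad/s): [2.39, 2.39, 2.79, 3.14, 3.14, 3.14].

## Interface

Orientations are given as a rotation vector (axis times angle).
In Python, from plant import robot, eyes gives the robot as it stands. The module is installed in compiled form; this text tells all that it offers.
- The arm moves only by the tool apply_moves, never from a script. Its argument "steps" is one flat list of numbers, 7 for each row, row after row: the shift along the tool's x, y, z in units of 30 mm (1.0 is 30 mm), then the turn, a rotation vector about the tool's x, y, z in units of 6 degrees (1.0 is 6 degrees), then the opening in per cent of the stroke, from 0 (shut) to 100 (fully open). In form: [dx, dy, dz, ax, ay, az, fingers, dx, dy, dz, ax, ay, az, fingers, ...]. A call has 1 to 12 rows; each row shifts and turns the commanded pose from where the row before left it, along the tool's axes as they then stand; what a row does not reach is not made up. A row lasts 1/12 s, in which the tool goes at most 41.7 mm and 7.16 degrees, less where a joint would pass 70% of its speed; a pose out of reach is approached as far as the arm can. A call is refused whole if a number of a shift passes 1 or a number of a turn 1, either way. A call with a gripper value outside its range is refused whole. The fingers move at their own pace and stop on an object; "grip_force" is the grip in N (left out, the last holds). Time passes only in rows, so rows that do not move let the fingers close. It gives the time, the measured TCP pose, the force, the opening and the grip force at its end, in the units of the state.
- robot.read_state(): the state, without advancing time (a new reading comes with each control period).
- eyes.read_camera(name): name is "scene" or "top" or "wrist"; returns the picture (400x640x3 uint8, red, green, blue); there is no depth.
- eyes.calibration(name): a dict with "K" (3x3 intrinsics, pixels), "R" (3x3) and "t" (3): a world point X has camera coordinates R X + t. Camera axes: x right, y down, z forward; pixel columns grow to the right and rows downward; lengths in m; the calibration is good to about 2 mm. The wrist camera is an equidistant fisheye: a pixel r from the principal point sees the ray r / f radians off the axis. A picture is of the moment at which its call begins: read the wrist's pose just before it. calibration takes no time and is no camera call; for the wrist camera it gives the pose at the moment of the call.
- robot.close_job(): hands the job in; it is judged then, once.
Trained networks look in the newest picture that a camera, given by its name, has taken for a name from the list of things; names that differ only in an ending like _2 or _b are one class to them, and where a whole thing is asked for, a point or a joint stands for the part that bears it (a point fixed in the world has none). Each returns a list of dicts, best first, with "conf" (0 to 1); they miss things now and then, are a little off and sometimes report something else, mostly with a low value. They report only what shows in the picture. A call takes as long as a camera call. They do not tell look-alikes from the thing itself.
- eyes.search_frame(camera, thing): "rect" ([left, top, width, height] in pixels, round what is visible of it).
- eyes.place_of(camera, thing): "xy" ([column, row] in pixels: a listed point, or the origin of a listed thing).
The state is a dict: "t": time; "q": joint angles; "dq": joint speeds; "joint_torque": joint torques, N m; "tool_pos": TCP position; "orientation": TCP orientation; "force": force on the tool from outside, world axes, zero at the start; "wrist_torque": the same for the moment, N m; "opening": finger opening in m; "gripper_force": force on a finger pad.
Only numpy, scipy, OpenCV 4.12 (cv2) and the standard library are available. Lean on these libraries where they do the work, as an engineer would, in place of code of your own. Each camera call takes 0.05 s, during which the arm holds its last target. There are 200 camera calls.

## Task

On the gear case, turn both captive wing bolts clockwise to their end stops. Then take the gauge rod off its rest, push it down the slanting guide tube until its collar stops on the tube's mouth, and draw it all the way out again. Finish holding the rod level and still by its grip, its tip about 10 cm above the middle of the white drip tray; do not let go or put it down, and leave the hub, the loose bolt and the spray can alone.

Things in the scene. Friction and masses are not known exactly. Their poses are not given: they have to be found in the camera images.
- case: Gear case fixed to the bench: aluminium box 150 x 180 mm on a 180 x 210 mm foot 10 mm thick, with a dark steel cover whose upper face is 97 mm above the bench. Origin on the bench, 15 mm along +x from the middle of the box. z is up; the guide tube leans out over the +x side, wing bolts at x = -35 mm, y = +60 and -60 mm. Stands to the robot's left or right with the tube's mouth facing roughly away from the robot.
- tube_mouth (a point): Centre of the rim of the steel guide tube, 150 mm above the bench, 70 mm along +x of the case's origin. Its z axis points out of the tube along its bore, 40 degrees above level; its y axis is level. Tube 21 mm outside and 13 mm bore, flaring over the last 16 mm to 34 mm outside at the rim and about 26 mm inside; its highest point is about 163 mm above the bench. The bore is free for more than the rod's length.
- bolt_left (a joint): Angle of the wing bolt on the case's +y side, rad: 0 is loose, grows clockwise seen from above, end stop (tight) at 1.4. Starts between 0 and 0.5. Stays where it is left; friction about 0.12 N m.
- bolt_right (a joint): The same for the wing bolt on the case's -y side.
- bolt_left_grip (a point): Place to grip the left wing bolt, on its upright axis and 125 mm above the bench. Its wing is a flat bar 44 mm long (along this point's x), 12 mm thick (y), 26 mm tall (111 to 137 mm above the bench). At joint value 0 the bar lies along the case's x.
- bolt_right_grip (a point): The same for the right wing bolt.
- rest: Wooden rest fixed to the bench, origin on the bench below the middle of the gauge rod's grip. A base 8 mm high with two notched posts along its x axis that carry the rod level, its axis 55 mm above the bench: one under the thin rod at x = -115 mm, one under the last 11 mm of the grip at x = +24 to +38 mm, with cheeks 17 mm either side of the axis reaching 3 mm above it. The rod lifts straight up.
- gauge: Gauge rod, 150 g or so, the same frame as gauge_grip.
- gauge_grip (a point): Centre of the gauge rod's black flat-sided grip: 70 mm long (x), 16 mm wide (y), 24 mm tall (z). x runs along the rod from tip to grip; the tip points to -x, roughly towards the robot at the start; z is up at the start.
- gauge_collar (a point): Centre of the face of the steel collar (30 mm diameter, 6 mm thick) that meets the tube's rim, on the rod's axis, 41 mm from the grip's centre towards the tip.
- gauge_tip (a point): The round tip of the 8 mm steel rod, 151 mm from the grip's centre and 110 mm from the collar's face.
- tray: White plastic drip tray fixed to the bench, 200 (x) x 170 (y) x 35 mm high, walls 5 mm. Origin under its centre, on the bench. On the other side of the rest from the case.
- hub: Dark steel hub, 72 mm flange, 30 mm tall; bystander. Origin under its centre.
- flange_bolt: Loose bolt standing on its head, 41 mm tall, 26 mm flange; bystander. Origin under its centre.
- spray_can: Red can, 66 mm diameter, 170 mm tall; bystander. Origin under its centre.
Things that resemble listed ones, but are neither listed nor needed, are in the scene too. What is shaped like the rest but pink or purple is not meant. Leave any purple look-alike of the gauge alone.

How it is judged:
By the outcome, as a careful person would: the job done as asked, in the order asked, and still so for the second after the job is handed in, while the arm keeps its last pose, push and grip.
It also fails if it takes over 72 s, if anything falls off the work surface, if the arm or the gripper's body presses on something with over 40 N, if the wrist force passes 120 N, or if a joint passes its speed limit or range.

## Working session

There is one attempt and no reset: what is moved stays moved. The work goes in short steps, Python scripts to look and compute and a tool call to move; the robot and the scene stay as the last step left them, time stands still between calls to the robot, and variables do not carry over. Pictures are saved under pics/ and viewed, at most 10 in all, crops included, and the job is handed in when it is done.

Besides the shell and the picture viewer there is one more tool, called after ">>>" as a command line: name --argument value ..., lists and objects as JSON in quotes. apply_moves: Moves the arm, as the interface text tells. Its arguments: {"type":"object","properties":{"steps":{"type":"array"},"grip_force":{"type":"number"}},"required":["steps"]}

```bash
mkdir -p pics; python3 - <<'E'
from plant import robot, eyes
import cv2,numpy as np
np.set_printoptions(precision=4,suppress=True)
s=robot.read_state();print(s, robot.grip_point_offset)
ims=[]
for c in ['scene','top']:
    im=eyes.read_camera(c)[:,:,::-1]; cv2.imwrite(f'pics/{c}0.png',im)
    k=eyes.calibration(c);print(c,k)
    for n in ['case','tube_mouth','bolt_left_grip','bolt_right_grip','rest','gauge_grip','gauge_collar','gauge_tip','tray','hub','flange_bolt','spray_can']:
        print(n,[(np.round(d['xy'],1).tolist(),round(d['conf'],2)) for d in eyes.place_of(c,n)[:4]])
E
```

```text
{'t': 0.0, 'q': array([-1.3944,  0.1312,  1.4893,  0.    ,  1.523 , -0.0854]), 'dq': array([ 0.0011,  0.0014,  0.0003,  0.0005,  0.0004, -0.0008]), 'joint_torque': array([ -0.0013, -55.9843, -49.176 ,   0.0767,   0.0359,  -0.0002]), 'tool_pos': array([ 0.1552, -0.579 ,  0.2176]), 'orientation': array([-3.1129, -0.4098,  0.0001]), 'force': array([-0.7144, -0.0097, -0.0402]), 'wrist_torque': array([-0.0274, -0.0492,  0.0093]), 'gripper_force': 0.0, 'opening': 0.09298129656162102} 0.0188
scene {'K': array([[428.3199,   0.    , 318.5077],
       [  0.    , 428.3199, 197.6744],
       [  0.    ,   0.    ,   1.    ]]), 'R': array([[ 0.3202,  0.9472, -0.0146],
       [ 0.5668, -0.2039, -0.7982],
       [-0.7591,  0.2473, -0.6022]]), 't': array([-0.1643, -0.1877,  1.9759])}
case [([253.6, 240.2], 0.85)]
tube_mouth [([256.4, 213.5], 0.65)]
bolt_left_grip [([260.9, 201.8], 0.67)]
bolt_right_grip [([321.4, 279.2], 0.68), ([228.4, 210.2], 0.64)]
rest [([183.0, 277.2], 0.83), ([215.0, 198.9], 0.64), ([324.6, 239.1], 0.57), ([321.0, 276.0], 0.42)]
gauge_grip [([326.0, 227.8], 0.72), ([319.2, 276.5
[... 597 characters left out ...]
.1301, -0.021 , -0.9913]]), 't': array([-0.0214,  0.5013,  1.3184])}
case [([391.0, 202.0], 0.88)]
tube_mouth [([397.3, 166.9], 0.64)]
bolt_left_grip [([382.0, 211.0], 0.42)]
bolt_right_grip [([422.8, 205.0], 0.62), ([283.1, 120.8], 0.54), ([331.3, 119.5], 0.47)]
rest [([420.8, 289.2], 0.95), ([307.5, 173.8], 0.62), ([476.0, 168.0], 0.62), ([307.8, 170.0], 0.39)]
gauge_grip [([309.1, 174.9], 0.81), ([157.7, 297.1], 0.81)]
gauge_collar [([176.5, 296.0], 0.81), ([304.5, 185.0], 0.63)]
gauge_tip [([212.5, 283.6], 0.87), ([305.4, 223.5], 0.72)]
tray [([222.0, 205.3], 0.56), ([278.6, 121.7], 0.56)]
hub [([330.6, 118.7], 0.58)]
flange_bolt [([279.3, 121.6], 0.4)]
spray_can [([149.1, 173.0], 0.73)]
```

View pics/scene0.png

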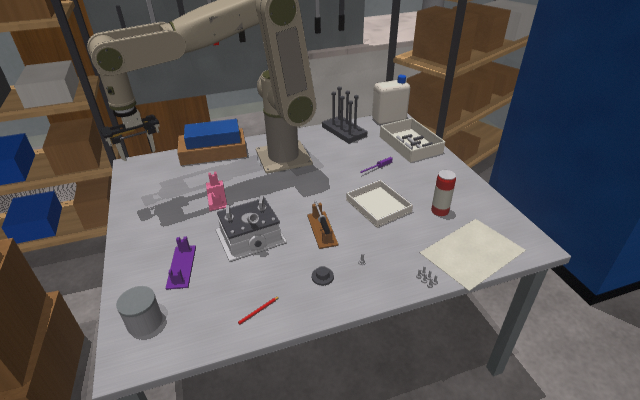

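View pics/top0.png

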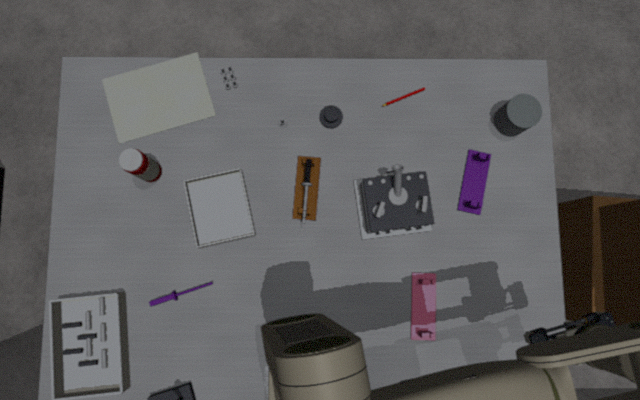

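The scene picture shows the case at (250,230), the wooden rest with the black-grip rod at (320,225), the tray at (380,203), the spray can at (443,193), the hub at (322,275) and the loose bolt at (362,259). In the top picture these are the case (395,203), bolts (379,211) and (422,205), rest (307,188) and tray (220,208).
Candidates in the top picture:
- **Rest:** orange/wood (307,188), purple (474,182) or pink (423,305). The wooden one is meant, because it carries the black rod.
- **Gauge:** black grip (308,170) or purple (180,293). The black one is meant.
- **Tray:** white (220,208) or the parts bin (88,345). The empty one beside the rest is meant.

I'll confirm with one crop.

```bash
cat > h.py <<'E'
from plant import robot, eyes
import cv2,numpy as np
from scipy.spatial.transform import Rotation as Ro
np.set_printoptions(precision=4,suppress=True)
def ray(c,uv,k=None):
    k=k or eyes.calibration(c);K=k['K'];v=np.array([(uv[0]-K[0,2])/K[0,0],(uv[1]-K[1,2])/K[1,1]])
    if c=='wrist':
        r=np.linalg.norm(v);d=np.r_[v/max(r,1e-9)*np.sin(r),np.cos(r)]
    else: d=np.r_[v,1]
    return -k['R'].T@k['t'], k['R'].T@d
def bp(c,uv,z,k=None):
    o,d=ray(c,uv,k);return o+d*(z-o[2])/d[2]
def proj(c,X,k=None):
    k=k or eyes.calibration(c);p=k['R']@np.asarray(X)+k['t'];K=k['K']
    if c=='wrist':
        r=np.linalg.norm(p[:2]);a=np.arctan2(r,p[2]);v=p[:2]/max(r,1e-9)*a
    else: v=p[:2]/p[2]
    return v*[K[0,0],K[1,1]]+K[:2,2]
E
python3 - <<'E'
from h import *
im=cv2.imread('pics/top0.png')[140:250,260:460]
cv2.imwrite('pics/crop1.png',cv2.resize(im,None,fx=4,fy=4,interpolation=cv2.INTER_CUBIC))
P=lambda n,c,uv,z:print(n,bp(c,uv,z)[:2])
P('mouth','top',(397.3,166.9),.15);P('mouth s','scene',(256.4,213.5),.15)
P('bL','top',(379,211),.125);P('bR','top',(422,205),.125)
P('bL s','scene',(260.9,201.8),.125);P('bR s','scene',(228.4,210.2),.125)
P('grip','top',(309.1,174.9),.055);P('grip s','scene',(326,227.8),.055)
P('collar','top',(304.5,185),.055);P('tip','top',(305.4,223.5),.055);P('tip s','scene',(313,199.9),.055)
P('case','top',(391,202),0);P('case s','scene',(253.6,240.2),0)
for uv in [(186,181),(242,170),(255,236),(199,246)]:P('tray',  'top',uv,.035)
E
```

```text
mouth [ 0.5741 -0.2411]
mouth s [ 0.5527 -0.2269]
bL [ 0.4582 -0.1934]
bR [ 0.4744 -0.3104]
bL s [ 0.4628 -0.1943]
bR s [ 0.4714 -0.3096]
grip [ 0.5699 -0.0059]
grip s [0.5941 0.001 ]
collar [0.5406 0.0073]
tip [0.4304 0.0049]
tip s [0.4264 0.0081]
case [ 0.4984 -0.2497]
case s [ 0.5111 -0.2437]
tray [0.5557 0.3496]
tray [0.5881 0.1888]
tray [0.3966 0.1487]
tray [0.3686 0.3068]
```

View pics/crop1.png

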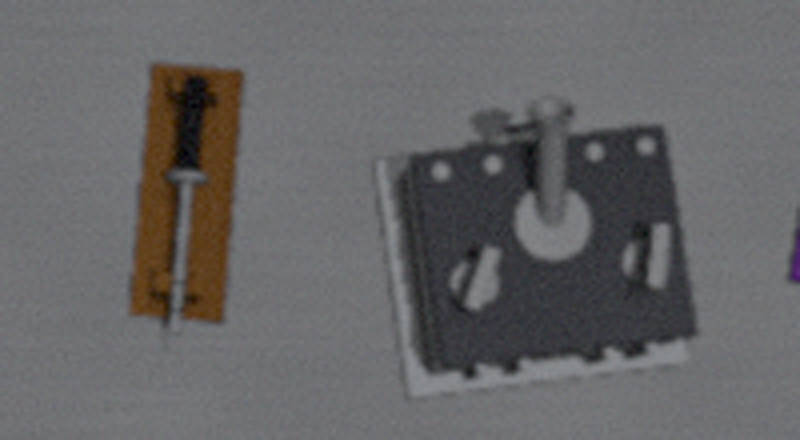

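The crop confirms it: the black-grip rod lies on the wooden rest, collar at crop (187,175), and the case carries its tube and two wings at crop (481,278) and (658,257). Next I move over the case.

>>> apply_moves --steps '[0.9,-0.55,-0.2,0,0,0,100,0.9,-0.55,-0.2,0,0,0,100,0.9,-0.55,-0.2,0,0,0,100,0.9,-0.55,-0.2,0,0,0,100,0.9,-0.55,-0.2,0,0,0,100,0.9,-0.55,-0.2,0,0,0,100,0.9,-0.55,-0.2,0,0,0,100,0.9,-0.55,-0.2,0,0,0,100,0.9,-0.55,-0.2,0,0,0,100,0.9,-0.55,-0.2,0,0,0,100,0.9,-0.55,-0.2,0,0,0,100,0.9,-0.55,-0.2,0,0,0,100]'

```text
t: 2.3
tool_pos: [0.4179, -0.3032, 0.2912]
orientation: [3.114, 0.41, 0.001]
force: [1.2, 0.2, -0.1]
opening: 0.093
gripper_force: 0.0
```

>>> apply_moves --steps '[0,0,0,0,0,-1,100,0,0,0,0,0,-1,100,0,0,0,0,0,-1,100,0,0,0,0,0,-1,100,0,0,0,0,0,-1,100,0,0,0,0,0,-1,100,0,0,0,0,0,-1,100,0,0,0,0,0,-1,100,0,0,0,0,0,-1,100,0,0,0,0,0,-1,100,0,0,0,0,0,-1,100,0,0,0,0,0,-1,100]'

```text
t: 3.3
tool_pos: [0.417, -0.3044, 0.2907]
orientation: [2.273, 2.168, 0.0]
force: [0.0, 0.4, -0.2]
opening: 0.0929
gripper_force: 0.0
```

>>> apply_moves --steps '[0,0,0,0,0,-1,40,0,0,0,0,0,-1,40,0,0,0,0,0,-1,40,0,0,0,0,0,-1,40,0,0,0,0,0,-1,40,0,0,0,0,0,-1,40,0,0,0,0,0,-1,40,0,0,0,0,0,-1,40,0,0,0,0,0,-1,40,0,0,0,0,0,-1,40,0,0,0,0,0,-1,40,0,0,0,0,0,-1,40]'

```text
t: 4.3
tool_pos: [0.417, -0.3044, 0.2907]
orientation: [0.564, 3.09, -0.0]
force: [0.5, 0.0, -0.3]
opening: 0.0372
gripper_force: 0.0
```

```bash
python3 - <<'E'
from h import *
s=robot.read_state();print(s['tool_pos'],Ro.from_rotvec(s['orientation']).as_matrix(),s['q'],s['t'])
k=eyes.calibration('wrist');im=eyes.read_camera('wrist');cv2.imwrite('pics/w1.png',im[:,:,::-1]);print(k)
for n,z in [('bolt_left_grip',.125),('bolt_right_grip',.125),('tube_mouth',.15),('case',0)]:
    for d in eyes.place_of('wrist',n)[:3]: print(n,d['xy'],round(d['conf'],2),bp('wrist',d['xy'],z,k))
for p in [(.460,-.194,.137),(.473,-.31,.137),(.571,-.24,.15)]:print(proj('wrist',p,k))
E
```

```text
[ 0.417  -0.3044  0.2907] [[-0.9354  0.3535  0.0001]
 [ 0.3535  0.9354 -0.0001]
 [-0.0001 -0.     -1.    ]] [-0.7299 -0.1163  1.606   0.      1.6518 -1.9394] 4.3
{'K': array([[309.7069,   0.    , 321.1251],
       [  0.    , 309.7069, 201.7176],
       [  0.    ,   0.    ,   1.    ]]), 'R': array([[ 0.3543,  0.9351,  0.0012],
       [ 0.8971, -0.3403,  0.282 ],
       [ 0.2641, -0.0988, -0.9594]]), 't': array([ 0.138 , -0.5309,  0.3204])}
bolt_left_grip [422.4, 188.5] 0.96 [ 0.4605 -0.1982  0.125 ]
bolt_right_grip [331.1, 232.0] 0.59 [ 0.4723 -0.3144  0.125 ]
tube_mouth [373.8, 207.7] 0.4 [ 0.453  -0.2603  0.15  ]
case [373.7, 203.7] 0.88 [ 0.5006 -0.2497  0.    ]
[428.9827 189.4294]
[335.3123 235.2704]
[417.4435 289.0725]
```

View pics/w1.png

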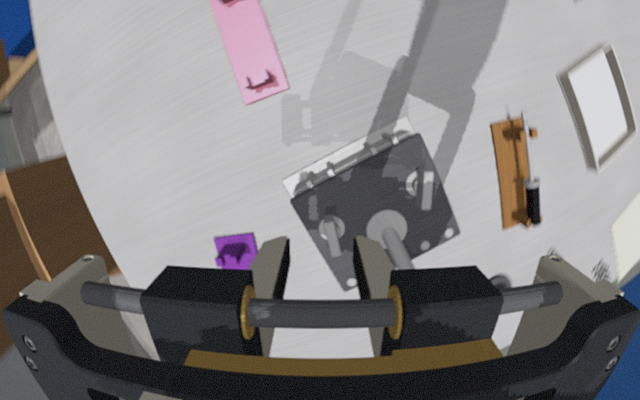

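The wrist view shows the left wing at (426,190) aligned with the fingers, the right wing at (331,236) tilted about 15°, and the tube at (395,240). Now I go above the left wing.

>>> apply_moves --steps '[0,0.8,0.5,0,0,0,45,0,0.8,0.5,0,0,0,45,0,0.8,0.5,0,0,0,45,0,0.8,0.5,0,0,0,45,0,0.7,0.5,0,0,0,45,0,0,0.2,0,0,0,45]'

```text
t: 5.05
tool_pos: [0.459, -0.1917, 0.2073]
orientation: [-0.572, -3.087, -0.004]
force: [0.3, 0.8, -0.6]
opening: 0.0417
gripper_force: 0.0
```

```bash
python3 - <<'E'
from h import *
s=robot.read_state();print(s['tool_pos'],s['t'],s['opening'])
k=eyes.calibration('wrist');im=eyes.read_camera('wrist')[:,:,::-1]
for n,z in [('bolt_left_grip',.125),('bolt_right_grip',.125)]:
    for d in eyes.place_of('wrist',n)[:2]: print(n,d['xy'],round(d['conf'],2),bp('wrist',d['xy'],z,k))
p=s['tool_pos'];print('below tcp',[proj('wrist',(p[0],p[1],z),k) for z in (.137,.125)])
im=im[120:320,180:460].copy();cv2.imwrite('pics/w2.png',cv2.resize(im,None,fx=2.8,fy=2.8,interpolation=cv2.INTER_CUBIC))
E
```

```text
[ 0.459  -0.1917  0.2073] 5.05 0.04172369352809679
bolt_left_grip [316.6, 215.0] 0.57 [ 0.4626 -0.1984  0.125 ]
bolt_right_grip [205.7, 268.7] 0.8 [ 0.4755 -0.3174  0.125 ]
below tcp [array([322.6081, 212.9961]), array([322.4989, 208.5212])]
```

View pics/w2.png

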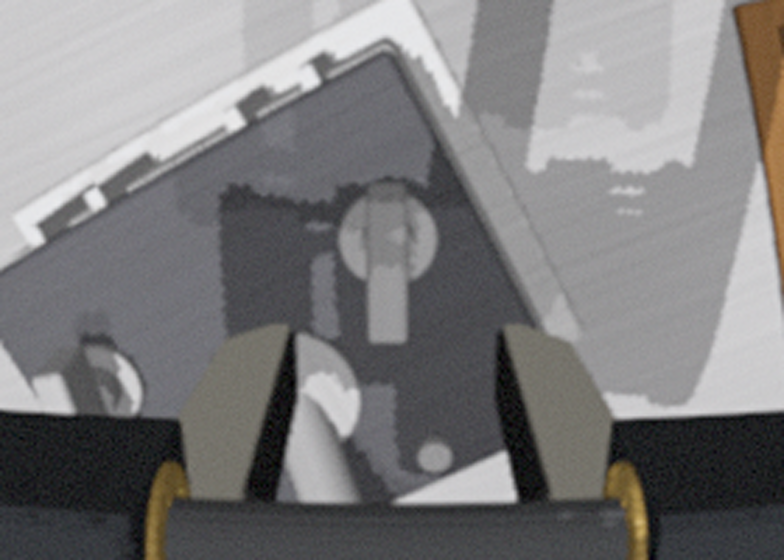

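The left wing is at crop (388,266), 3 mm to the −y side of the tool axis and aligned with the pads. I shift, descend and grip.

>>> apply_moves --steps '[-0.06,-0.12,0.5,0,0,0,45,0,0,0.6,0,0,0,45,0,0,0.6,0,0,0,45,0,0,0.6,0,0,0,45,0,0,0.5,0,0,0,45,0,0,0.3,0,0,0,45,0,0,0,0,0,0,0,0,0,0,0,0,0,0,0,0,0,0,0,0,0,0,0,0,0,0,0,0,0,0,0,0,0,0,0,0]' --grip_force 30

```text
invalid input
```

>>> apply_moves --steps '[0,0,0,0,0,0.6,0,0,0,0,0,0,0.8,0,0,0,0,0,0,0.8,0,0,0,0,0,0,0.8,0,0,0,0,0,0,0.8,0,0,0,0,0,0,0.8,0,0,0,0,0,0,0.8,0,0,0,0,0,0,0.8,0,0,0,0,0,0,0.8,0,0,0,0,0,0,0.6,0,0,0,0,0,0,0,0]'

```text
t: 6.12
tool_pos: [0.4592, -0.1968, 0.211]
orientation: [1.731, 2.619, -0.0]
force: [0.8, 0.0, 0.3]
opening: 0.0009
gripper_force: 0.0
```

```bash
python3 - <<'E'
from h import *
s=robot.read_state();R=Ro.from_rotvec(s['orientation']).as_matrix();print(s['tool_pos'],np.degrees(np.arctan2(R[1,0],R[0,0])),s['wrist_torque'],s['force'],s['opening'],s['q'])
E
```

```text
[ 0.4592 -0.1968  0.211 ] 113.08493566037916 [-0.0146 -0.1611  0.0529] [0.8215 0.0144 0.2506] 0.0008629567419942128 [-0.5073 -0.1427  1.774  -0.0003  1.5083 -0.9102]
```

The first call was miscounted and refused, so the turn ran in the air above the bolt with no contact. I turn back, then descend and grip.

>>> apply_moves --steps '[0,0,0,0,0,-0.8,45,0,0,0,0,0,-0.8,45,0,0,0,0,0,-0.8,45,0,0,0,0,0,-0.8,45,0,0,0,0,0,-0.8,45,0,0,0,0,0,-0.8,45,0,0,0,0,0,-0.8,45,0,0,0,0,0,-0.8,45,0,0,0,0,0,-0.7,45,0,0,0,0,0,-0.6,45,0,0,0,0,0,0,45,0,0,0,0,0,0,45]' --grip_force 30

```text
t: 7.12
tool_pos: [0.4591, -0.196, 0.2104]
orientation: [0.559, 3.091, -0.001]
force: [-0.4, 0.7, -0.3]
opening: 0.0415
gripper_force: 0.0
```

```bash
python3 - <<'E'
from h import *
s=robot.read_state();R=Ro.from_rotvec(s['orientation']).as_matrix();print(s['tool_pos'],np.degrees(np.arctan2(R[1,0],R[0,0])),s['opening'])
k=eyes.calibration('wrist');im=eyes.read_camera('wrist')[:,:,::-1]
g=cv2.cvtColor(im,cv2.COLOR_BGR2GRAY)
p=s['tool_pos'];print('below tcp',proj('wrist',(p[0],p[1],.137),k))
for r in (222,228,234): print(r,g[r,300:345].tolist())
E
```

```text
[ 0.4591 -0.196   0.2104] 159.50075496933948 0.04151929279920319
below tcp [322.7818 211.5249]
222 [87, 74, 73, 76, 70, 76, 71, 76, 73, 76, 76, 72, 81, 78, 73, 76, 107, 140, 146, 155, 152, 151, 151, 153, 153, 153, 150, 155, 152, 137, 111, 87, 72, 73, 74, 79, 78, 74, 75, 76, 81, 75, 80, 75, 78]
228 [108, 79, 78, 81, 79, 76, 77, 73, 76, 79, 68, 74, 71, 76, 70, 78, 110, 139, 155, 148, 152, 155, 152, 155, 153, 153, 155, 150, 151, 141, 106, 78, 75, 73, 79, 76, 73, 75, 76, 76, 76, 77, 80, 78, 84]
234 [110, 90, 82, 73, 83, 75, 76, 76, 75, 76, 78, 77, 79, 70, 77, 78, 106, 141, 149, 152, 153, 151, 153, 151, 157, 154, 153, 153, 153, 136, 104, 73, 75, 82, 76, 71, 78, 75, 71, 75, 72, 76, 74, 73, 80]
```

The wing is centred under the tool (column 323 against 322.8), so I descend, grip and turn.

>>> apply_moves --steps '[0,0,0.5,0,0,0,45,0,0,0.6,0,0,0,45,0,0,0.7,0,0,0,45,0,0,0.7,0,0,0,45,0,0,0.5,0,0,0,45,0,0,0.25,0,0,0,45,0,0,0,0,0,0,45,0,0,0,0,0,0,0,0,0,0,0,0,0,0,0,0,0,0,0,0,0,0,0,0,0,0,0,0,0,0,0,0,0,0,0]' --grip_force 30

```text
t: 8.17
tool_pos: [0.4597, -0.1953, 0.1132]
orientation: [0.556, 3.09, 0.0]
force: [4.2, 10.2, 5.5]
opening: 0.0131
gripper_force: 9.5
```

>>> apply_moves --steps '[0,0,0,0,0,0.4,0,0,0,0,0,0,0.8,0,0,0,0,0,0,0.8,0,0,0,0,0,0,0.8,0,0,0,0,0,0,0.8,0,0,0,0,0,0,0.8,0,0,0,0,0,0,0.8,0,0,0,0,0,0,0.8,0,0,0,0,0,0,0.8,0,0,0,0,0,0,0.6,0,0,0,0,0,0,0.4,0,0,0,0,0,0,0,0]'

```text
t: 9.17
tool_pos: [0.4614, -0.1931, 0.1132]
orientation: [1.739, 2.613, 0.008]
force: [9.0, 10.7, 1.0]
opening: 0.0119
gripper_force: 32.2
```

```bash
cat >> h.py <<'E'
def st():
    s=robot.read_state();R=Ro.from_rotvec(s['orientation']).as_matrix();print(s['t'],s['tool_pos'],'yaw',np.degrees(np.arctan2(R[1,0],R[0,0])),'tq',s['wrist_torque'],'F',s['force'],s['opening'],s['gripper_force'],'q',s['q']);return s,R
E
python3 -c "from h import *;st()"
```

```text
9.1667 [ 0.4614 -0.1931  0.1132] yaw 112.70122061506541 tq [ 1.8453 -1.6686  0.0059] F [ 9.0314 10.6832  0.9929] 0.01190963346431256 32.197958920150995 q [-0.5027 -0.0679  1.8869  0.0051  1.3197 -0.9001]
```

>>> apply_moves --steps '[0.03,0.05,0,0,0,0.4,0,0,0,0,0,0,0.4,0,0,0,0,0,0,0.3,0,0,0,0,0,0,0,0]'

```text
t: 9.5
tool_pos: [0.4617, -0.1929, 0.1132]
orientation: [1.886, 2.509, 0.004]
force: [5.3, 6.3, 2.0]
opening: 0.0119
gripper_force: 32.5
```

```bash
python3 -c "from h import *;st()"
```

```text
9.5 [ 0.4617 -0.1929  0.1132] yaw 106.13639762730239 tq [ 0.8461 -0.9851  0.2834] F [5.2942 6.3023 1.9758] 0.01185933296227633 32.54447987303138 q [-0.5002 -0.0668  1.8859  0.0026  1.3198 -0.7824]
```

>>> apply_moves --steps '[0,0,0,0,0,0.3,0,0,0,0,0,0,0.3,0,0,0,0,0,0,0,0]'

```text
t: 9.75
tool_pos: [0.4617, -0.1928, 0.1132]
orientation: [1.964, 2.45, 0.005]
force: [5.6, 6.9, 0.9]
opening: 0.0123
gripper_force: 34.2
```

```bash
python3 -c "from h import *;st()"
```

```text
9.75 [ 0.4617 -0.1928  0.1132] yaw 102.56701680746396 tq [ 0.9836 -0.9381  0.6788] F [5.5857 6.8906 0.8878] 0.012322467416741532 34.17073766235262 q [-0.5001 -0.0668  1.8859  0.0026  1.32   -0.72  ]
```

Torque is rising (0.12 to 0.68 N m) while the turn lags, so the left bolt is at its stop. One small extra nudge, then I release, rise and set the yaw for the right bolt.

>>> apply_moves --steps '[0,0,0,0,0,0.3,0,0,0,0,0,0,0,0,0,0,0,0,0,-0.3,45,0,0,0,0,0,-0.3,45,0,0,0,0,0,0,45,0,0,0,0,0,0,45,0,0,0,0,0,0,45,0,0,-0.5,0,0,0,45,0,0,-0.7,0,0,0,45,0,0,-0.7,0,0,0,45,0,0,-0.7,0,0,0,45,0,0,-0.5,0,0,0,45]'

```text
t: 10.75
tool_pos: [0.4604, -0.1941, 0.2072]
orientation: [1.926, 2.48, 0.001]
force: [0.1, -0.8, 0.7]
opening: 0.0418
gripper_force: 0.0
```

>>> apply_moves --steps '[0,0,0,0,0,-0.8,45,0,0,0,0,0,-1,45,0,0,0,0,0,-1,45,0,0,0,0,0,-1,45,0,0,0,0,0,-1,45,0,0,0,0,0,-1,45,0,0,0,0,0,-1,45,0,0,0,0,0,-1,45,0,0,0,0,0,-1,45,0,0,0,0,0,-1,45,0,0,0,0,0,-1,45,0,0,0,0,0,-0.7,45]'

```text
t: 11.75
tool_pos: [0.4599, -0.1938, 0.2051]
orientation: [-0.173, -3.137, -0.0]
force: [-0.3, -0.3, 0.6]
opening: 0.042
gripper_force: 0.0
```

```bash
python3 -c "
from h import *
s,R=st();print(R.T@(np.array([.474,-.312,.21])-s['tool_pos'])/.03)"
```

```text
11.75 [ 0.4599 -0.1938  0.2051] yaw 173.66920093757093 tq [ 0.0015 -0.1488  0.0059] F [-0.3378 -0.3152  0.6054] 0.04202759606329234 0.0 q [-0.5016 -0.1387  1.7813  0.      1.4992 -1.9619]
[-0.9002 -3.8632 -0.1642]
```

>>> apply_moves --steps '[-0.2,-0.7,0,0,0,0,45,-0.2,-0.8,0,0,0,0,45,-0.2,-0.9,0,0,0,0,45,-0.2,-0.8,0,0,0,0,45,-0.1,-0.66,0,0,0,0,45,0,0,0,0,0,0,45,0,0,0,0,0,0,45]'

```text
t: 12.33
tool_pos: [0.4731, -0.3126, 0.2047]
orientation: [-0.185, -3.136, -0.001]
force: [-0.4, -0.3, 0.6]
opening: 0.0417
gripper_force: 0.0
```

```bash
python3 - <<'E'
from h import *
s,R=st()
k=eyes.calibration('wrist');im=eyes.read_camera('wrist')[:,:,::-1]
for d in eyes.place_of('wrist','bolt_right_grip')[:2]: print(d['xy'],round(d['conf'],2),bp('wrist',d['xy'],.125,k))
g=cv2.cvtColor(im,cv2.COLOR_BGR2GRAY).astype(int)
p=s['tool_pos'];print('below tcp',proj('wrist',(p[0],p[1],.137),k))
for r in range(186,244,6): print(r,(g[r,290:360:2]).tolist())
cv2.imwrite('pics/w3.png',cv2.resize(im[120:320,180:460],None,fx=2.8,fy=2.8,interpolation=cv2.INTER_CUBIC))
E
```

```text
12.3333 [ 0.4731 -0.3126  0.2047] yaw 173.26166239726177 tq [ 0.0332 -0.1589 -0.0057] F [-0.3834 -0.2917  0.563 ] 0.04171346237372778 0.0 q [-0.6743  0.0492  1.5996  0.0001  1.4936 -2.1275]
[316.5, 209.4] 0.77 [ 0.4724 -0.3175  0.125 ]
below tcp [322.5858 214.215 ]
186 [106, 108, 109, 108, 113, 111, 106, 110, 108, 107, 110, 107, 107, 102, 99, 98, 93, 97, 81, 70, 93, 110, 109, 104, 105, 104, 105, 103, 101, 76, 66, 60, 69, 69, 64]
192 [115, 113, 93, 92, 78, 68, 103, 110, 100, 126, 174, 165, 133, 143, 141, 140, 138, 134, 122, 115, 108, 97, 109, 110, 112, 110, 117, 99, 68, 69, 63, 67, 62, 65, 66]
198 [97, 79, 63, 66, 60, 58, 65, 109, 132, 132, 132, 122, 127, 137, 190, 196, 195, 198, 180, 125, 130, 170, 196, 120, 91, 85, 66, 58, 69, 69, 65, 71, 67, 66, 60]
204 [76, 83, 75, 69, 66, 66, 102, 133, 130, 129, 116, 107, 126, 131, 132, 170, 196, 195, 176, 109, 126, 156, 160, 153, 89, 79, 78, 81, 80, 79, 77, 75, 75, 77, 75]
210 [77, 82, 82, 76, 83, 78, 96, 153, 151, 158, 143, 115, 129, 132, 131, 131, 135, 137, 119, 129, 137, 155, 155, 139, 85, 75, 84, 77, 77, 78, 75, 78, 75, 77, 77]
216 [124, 73, 74, 85, 80, 79, 75, 82, 123, 156, 160, 126, 129, 132, 129, 135, 134, 128, 117, 131, 151, 153, 113, 74, 78, 77, 73, 76, 77, 78, 80, 74, 77, 72, 79]
222 [156, 132, 75, 77, 81, 77, 79, 83, 83, 75, 72, 91, 130, 129, 131, 133, 137, 141, 120, 78, 76, 75, 80, 74, 74, 75, 75, 72, 76, 79, 80, 77, 75, 78, 79]
228 [154, 153, 112, 72, 80, 72, 79, 71, 77, 76, 76, 106, 152, 149, 153, 155, 158, 152, 118, 72, 75, 79, 77, 76, 78, 78, 76, 76, 76, 74, 76, 76, 77, 74, 78]
234 [154, 153, 153, 106, 72, 75, 73, 78, 73, 70, 79, 113, 150, 154, 154, 154, 156, 155, 111, 77, 80, 76, 74, 76, 73, 78, 77, 78, 75, 76, 74, 71, 66, 77, 73]
240 [170, 169, 168, 162, 115, 76, 83, 75, 75, 77, 73, 121, 152, 152, 154, 153, 152, 150, 111, 75, 79, 76, 74, 84, 79, 76, 80, 74, 77, 72, 80, 71, 75, 65, 18]
```

View pics/w3.png

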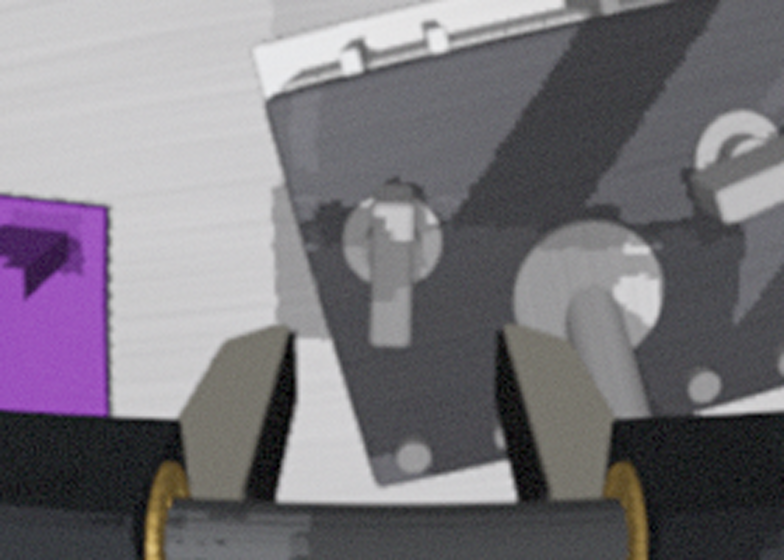

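The wrist crop shows the right wing at crop (391,270), nearly aligned and about 1 mm off after the bias seen on the left bolt. The left wing at crop (750,180) now stands well turned.

>>> apply_moves --steps '[-0.05,-0.04,0.5,0,0,0,45,0,0,0.6,0,0,0,45,0,0,0.6,0,0,0,45,0,0,0.6,0,0,0,45,0,0,0.5,0,0,0,45,0,0,0.25,0,0,0,45,0,0,0,0,0,0,45,0,0,0,0,0,0,0,0,0,0,0,0,0,0,0,0,0,0,0,0,0,0,0,0,0,0,0,0,0,0,0,0,0,0,0]' --grip_force 30

```text
t: 13.43
tool_pos: [0.4753, -0.3137, 0.1145]
orientation: [0.181, 3.135, -0.001]
force: [-0.5, -5.0, 2.0]
opening: 0.0132
gripper_force: 3.6
```

>>> apply_moves --steps '[0,0,0,0,0,0,0,0,0,0,0,0,0.5,0,0,0,0,0,0,0.8,0,0,0,0,0,0,0.8,0,0,0,0,0,0,0.8,0,0,0,0,0,0,0.8,0,0,0,0,0,0,0.8,0,0,0,0,0,0,0.8,0,0,0,0,0,0,0.8,0,0,0,0,0,0,0.8,0,0,0,0,0,0,0.8,0,0,0,0,0,0,0.5,0]'

```text
t: 14.43
tool_pos: [0.4762, -0.3127, 0.1145]
orientation: [1.475, 2.772, 0.003]
force: [2.8, 4.4, 3.2]
opening: 0.0121
gripper_force: 30.0
```

>>> apply_moves --steps '[0,0,0,0,0,0.8,0,0,0,0,0,0,0.8,0,0,0,0,0,0,0.4,0,0,0,0,0,0,0,0]'

```text
t: 14.77
tool_pos: [0.4766, -0.3125, 0.1146]
orientation: [1.754, 2.604, 0.004]
force: [5.1, 4.5, 2.8]
opening: 0.0119
gripper_force: 29.9
```

```bash
python3 -c "from h import *;st()"
```

```text
14.7667 [ 0.4766 -0.3125  0.1146] yaw 112.06404667752889 tq [ 0.8098 -1.1834  0.0214] F [5.0537 4.4981 2.8126] 0.011863387854561756 29.88220363855362 q [-0.6721  0.1202  1.6928  0.0028  1.3264 -1.0579]
```

Stop expected near yaw 106; I continue in small steps.

>>> apply_moves --steps '[0,0,0,0,0,0.5,0,0,0,0,0,0,0.5,0,0,0,0,0,0,0,0]'

```text
t: 15.02
tool_pos: [0.4768, -0.3124, 0.1146]
orientation: [1.888, 2.508, 0.004]
force: [6.9, 5.3, 2.4]
opening: 0.0119
gripper_force: 30.2
```

```bash
python3 -c "from h import *;st()"
```

```text
15.0167 [ 0.4768 -0.3124  0.1146] yaw 106.07193611593594 tq [ 0.7738 -1.2238  0.4137] F [6.8677 5.3264 2.3588] 0.011867482926580462 30.20691454410553 q [-0.6719  0.1202  1.6928  0.003   1.3263 -0.9531]
```

>>> apply_moves --steps '[0,0,0,0,0,0.4,0,0,0,0,0,0,0.4,0,0,0,0,0,0,0,0]'

```text
t: 15.27
tool_pos: [0.4766, -0.312, 0.1146]
orientation: [1.99, 2.429, 0.005]
force: [5.6, 7.3, 3.2]
opening: 0.0127
gripper_force: 31.3
```

```bash
python3 -c "from h import *;st()"
```

```text
15.2667 [ 0.4766 -0.312   0.1146] yaw 101.33269208494922 tq [ 1.0984 -1.0391  0.6571] F [5.6415 7.3166 3.2371] 0.012719603804142011 31.32910429034382 q [-0.6717  0.1201  1.6929  0.0032  1.3271 -0.8702]
```

The right bolt is at its stop too: same angle, torque 0.66 N m and the pads being forced. I release, rise and turn for the rod.

>>> apply_moves --steps '[0,0,0,0,0,0,0,0,0,0,0,0,-0.3,45,0,0,0,0,0,-0.3,45,0,0,0,0,0,0,45,0,0,0,0,0,0,45,0,0,0,0,0,0,45,0,0,-0.6,0,0,0,45,0,0,-0.9,0,0,0,45,0,0,-0.9,0,0,0,45,0,0,-0.9,0,0,0,45,0,0,-0.9,0,0,1,45,0,0,-0.5,0,0,1,45]'

```text
t: 16.27
tool_pos: [0.4756, -0.314, 0.2585]
orientation: [2.166, 2.27, 0.001]
force: [1.1, -1.0, 0.6]
opening: 0.0417
gripper_force: 0.0
```

>>> apply_moves --steps '[0,0,0,0,0,1,45,0,0,0,0,0,1,45,0,0,0,0,0,1,45,0,0,0,0,0,1,45,0,0,0,0,0,1,45,0,0,0,0,0,1,45,0,0,0,0,0,1,45,0,0,0,0,0,1,45,0,0,0,0,0,1,45,0,0,0,0,0,1,45,0,0,0,0,0,1,45,0,0,0,0,0,1,45]'

```text
t: 17.27
tool_pos: [0.4748, -0.3133, 0.2546]
orientation: [-3.091, -0.563, 0.0]
force: [0.6, -0.5, 1.0]
opening: 0.0419
gripper_force: 0.0
```

>>> apply_moves --steps '[0,0,0,0,0,1,45,0,0,0,0,0,1,45,0,0,0,0,0,1,45,0,0,0,0,0,1,45,0,0,0,0,0,0,45]'

```text
t: 17.68
tool_pos: [0.4748, -0.3133, 0.2546]
orientation: [-3.14, 0.091, 0.0]
force: [0.3, -0.1, 0.4]
opening: 0.042
gripper_force: 0.0
```

```bash
python3 -c "
from h import *
s,R=st();print(R.T@(np.array([.56,0,.25])-s['tool_pos'])/.03)"
```

```text
17.6833 [ 0.4748 -0.3133  0.2546] yaw -3.33593179708969 tq [0.0014 0.0075 0.042 ] F [ 0.2994 -0.0842  0.3973] 0.041971925229138535 0.0 q [-0.6735  0.0339  1.5249  0.      1.583   0.9555]
[  2.2283 -10.5924   0.1537]
```

>>> apply_moves --steps '[0.2,-0.8,0,0,0,0,45,0.2,-0.9,0,0,0,0,45,0.2,-0.95,0,0,0,0,45,0.2,-0.95,0,0,0,0,45,0.2,-0.95,0,0,0,0,45,0.2,-0.95,0,0,0,0,45,0.2,-0.95,0,0,0,0,45,0.2,-0.95,0,0,0,0,45,0.2,-0.95,0,0,0,0,45,0.2,-0.95,0.3,0,0,0,45,0.2,-0.9,0.3,0,0,0,45,0,-0.4,0.2,0,0,0,45]'

```text
t: 18.68
tool_pos: [0.5577, 0.0038, 0.2298]
orientation: [-3.14, 0.074, 0.0]
force: [-0.4, 0.2, -0.9]
opening: 0.0416
gripper_force: 0.0
```

>>> apply_moves --steps '[0,0,0,0,0,0,45,0,0,0,0,0,0,45,0,0,0,0,0,0,45]'

```text
t: 18.93
tool_pos: [0.5574, -0.0002, 0.231]
orientation: [3.14, -0.081, 0.0]
force: [0.3, -0.1, 1.0]
opening: 0.042
gripper_force: 0.0
```

```bash
python3 - <<'E'
from h import *
s,R=st()
k=eyes.calibration('wrist');im=eyes.read_camera('wrist')[:,:,::-1]
for n in ['gauge_grip','gauge_collar','gauge_tip']:
  for d in eyes.place_of('wrist',n)[:2]: print(n,d['xy'],round(d['conf'],2),bp('wrist',d['xy'],.055,k))
for d in eyes.place_of('wrist','rest')[:2]: print('rest',d['xy'],round(d['conf'],2),bp('wrist',d['xy'],0,k))
p=s['tool_pos'];print('below tcp',proj('wrist',(p[0],p[1],.055),k))
cv2.imwrite('pics/w4.png',cv2.resize(im[40:340,120:520],None,fx=2,fy=2,interpolation=cv2.INTER_CUBIC))
E
```

```text
18.9333 [ 0.5574 -0.0002  0.231 ] yaw -2.9686184906875344 tq [ 0.042   0.011  -0.0388] F [ 0.335  -0.1229  1.0081] 0.04200332401981422 0.0 q [-0.092   0.01    1.5918 -0.0006  1.5395  1.5306]
gauge_grip [316.9, 160.6] 0.97 [0.5828 0.0021 0.055 ]
gauge_grip [129.6, 356.4] 0.4 [0.2607 0.3629 0.055 ]
gauge_collar [321.0, 195.2] 0.78 [ 0.5426 -0.0003  0.055 ]
gauge_collar [143.3, 355.8] 0.4 [0.2691 0.3274 0.055 ]
gauge_tip [315.7, 280.2] 0.86 [0.4312 0.0123 0.055 ]
rest [605.0, 145.9] 0.98 [ 0.5964 -0.5139  0.    ]
rest [319.0, 155.9] 0.84 [0.5804 0.0003 0.    ]
below tcp [320.2238 182.6469]
```

View pics/w4.png

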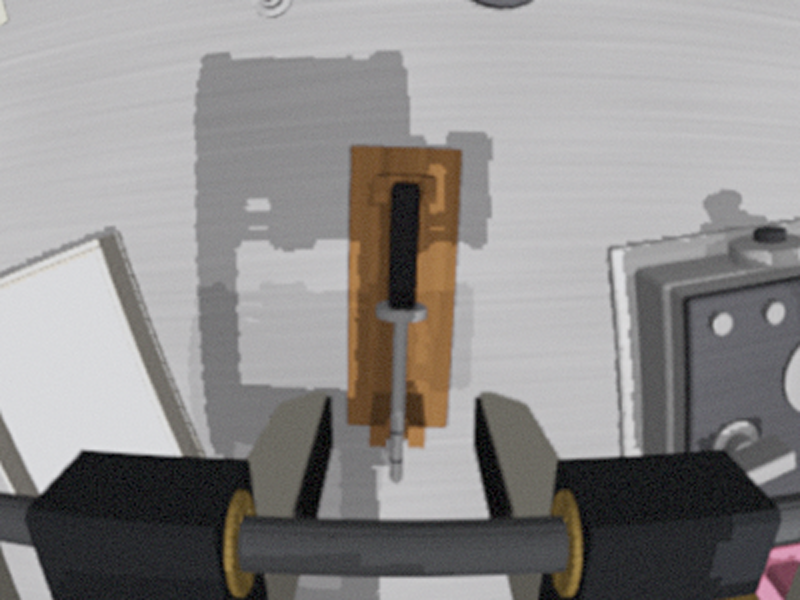

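The view shows the rod from tip at crop (396,480) through collar (401,310) to grip end (405,185), lying on the wooden rest.

```bash
python3 - <<'E'
from h import *
s,R=st()
for n,uv,z in [('tip',(318,279),.058),('collar',(320.5,195),.06),('grip',(322,162.5),.067),('end',(322.3,132.5),.067)]: print(n,bp('wrist',uv,z))
E
```

```text
19.1833 [ 0.5576 -0.0002  0.2312] yaw -3.0657648672730264 tq [0.0529 0.0033 0.007 ] F [0.2956 0.2407 0.0967] 0.04219499112506568 0.0 q [-0.0922  0.0099  1.5916 -0.0001  1.5393  1.5321]
tip [0.4349 0.0095 0.058 ]
collar [0.5445 0.0003 0.06  ]
grip [ 0.5825 -0.0035  0.067 ]
end [ 0.6148 -0.0055  0.067 ]
```

Rod yaw is −5° and the grip centre is at about (0.585, −0.002). I turn 2°, move over it, descend and grip.

>>> apply_moves --steps '[0.3,0,0.5,0,0,0.33,45,0.4,0,0.8,0,0,0,45,0.2,0,0.9,0,0,0,45,0,0,0.9,0,0,0,45,0,0,0.9,0,0,0,45,0,0,0.8,0,0,0,45,0,0,0.7,0,0,0,45,0,0,0.5,0,0,0,45,0,0,0.4,0,0,0,45,0,0,0,0,0,0,45,0,0,0,0,0,0,45]' --grip_force 45

```text
t: 20.1
tool_pos: [0.5841, -0.0015, 0.0385]
orientation: [-3.139, 0.137, 0.001]
force: [-0.4, 0.3, 1.6]
opening: 0.0419
gripper_force: 0.0
```

```bash
python3 -c "from h import *;st()"
```

```text
20.1 [ 0.5841 -0.0015  0.0385] yaw -5.00070709742929 tq [ 0.0316  0.0681 -0.0131] F [-0.4431  0.2562  1.5635] 0.04188126003292318 0.0 q [-0.0904  0.2459  1.7002 -0.      1.1964  1.5677]
```

>>> apply_moves --steps '[0,0,0,0,0,0,0,0,0,0,0,0,0,0,0,0,0,0,0,0,0,0,0,0,0,0,0,0,0,0,0,0,0,0,0,0,0,0,0,0,0,0]'

```text
t: 20.6
tool_pos: [0.585, -0.0013, 0.0395]
orientation: [3.139, -0.136, 0.002]
force: [-0.9, 0.1, 5.4]
opening: 0.0155
gripper_force: 45.0
```

```bash
python3 -c "from h import *;st()"
```

```text
20.6 [ 0.585  -0.0013  0.0395] yaw -4.972871083180666 tq [0.0325 0.0588 0.0837] F [-0.9399  0.1393  5.3632] 0.015457638441793802 44.988364577293396 q [-0.0898  0.2446  1.6996 -0.      1.196   1.5678]
```

The rod is held (opening 15.5 mm against a 16 mm grip). I lift straight up, then yaw and pitch it.

>>> apply_moves --steps '[0,0,-0.4,0,0,0,0,0,0,-0.7,0,0,0,0,0,0,-0.9,0,0,0,0,0,0,-0.9,0,0,0,0,0,0,-0.9,0,0,0,0,0,0,-0.9,0,0,0,0,0,0,-0.9,0,0,0,0,0,0,-0.9,0,0,0,0,0,0,-0.9,0,0,0,0,0,0,-0.7,0,0,-0.5,0,0,0,-0.5,0,0,-0.9,0,0,0,0,0,0,-0.6,0]'

```text
t: 21.6
tool_pos: [0.5856, -0.0013, 0.3021]
orientation: [3.134, 0.2, 0.01]
force: [-0.3, -0.0, -1.3]
opening: 0.0153
gripper_force: 45.0
```

>>> apply_moves --steps '[0,0,0,0,0.6,0,0,0,0,0,0,0.9,0,0,0,0,0,0,0.9,0,0,0,0,0,0,0.9,0,0,0,0,0,0,0.9,0,0,0,0,0,0,0.9,0,0,0,0,0,0,0.9,0,0,0,0,0,0,0.67,0,0,0,0,0,0,0,0,0,0,0,0,0,0,0]'

```text
invalid input
```

```bash
cat >> h.py <<'E'
def zm(psi,el=40):
    a,b=np.radians([psi,el]);return np.array([np.cos(b)*np.cos(a),np.cos(b)*np.sin(a),np.sin(b)])
def target(M,psi,out,el=40,off=.0155):
    # TCP pose with collar face 'out' metres from the rim
    z=zm(psi,el);y=np.array([np.sin(np.radians(psi)),-np.cos(np.radians(psi)),0]);R=np.c_[z,y,np.cross(z,y)]
    return M+z*(.041+out)+R[:,2]*off,R
def need(M,psi,out,**k):
    s,R=st();p,Rt=target(M,psi,out,**k)
    print('target',p,'shift units (tool)',R.T@(p-s['tool_pos'])/.03,'turn units',np.degrees(Ro.from_matrix(R.T@Rt).as_rotvec())/6)
M0=np.array([.5733,-.2401,.150])
E
python3 -c "from h import *;need(M0,6.8,.15)"
```

```text
21.6 [ 0.5856 -0.0013  0.3021] yaw 7.299332084967505 tq [ 0.0461 -0.0828  0.0061] F [-0.3071 -0.0475 -1.2523] 0.015340655141958249 44.98762607574463 q [-0.0898  0.0653  1.407   0.      1.6627  1.3536]
target [ 0.7285 -0.2216  0.2609] shift units (tool) [3.7826 7.8867 1.4078] turn units [-0.0164  6.6054  0.0844]
```

>>> apply_moves --steps '[0,0,0,0,0.6,0,0,0,0,0,0,0.9,0,0,0,0,0,0,0.9,0,0,0,0,0,0,0.9,0,0,0,0,0,0,0.9,0,0,0,0,0,0,0.9,0,0,0,0,0,0,0.9,0,0,0,0,0,0,0.6,0,0,0,0,0,0,0,0.1,0,0,0,0,0,0,0,0]'

```text
t: 22.43
tool_pos: [0.5832, -0.0014, 0.2961]
orientation: [-2.911, -0.161, -1.043]
force: [0.1, -0.8, -2.1]
opening: 0.0161
gripper_force: 45.0
```

```bash
python3 -c "from h import *;need(M0,6.8,.15)"
```

```text
22.4333 [ 0.5832 -0.0014  0.2961] yaw 6.12749955457299 tq [-0.0415  0.3903 -0.0312] F [ 0.0749 -0.7883 -2.1258] 0.016098812128194518 44.98772084712982 q [-0.2369 -0.6163  2.1334  0.2714  0.985   1.1479]
target [ 0.7285 -0.2216  0.2609] shift units (tool) [2.3677 7.8494 3.3929] turn units [-0.021   0.0886 -0.0866]
```

>>> apply_moves --steps '[0.2,0.5,0.2,0,0,0,0,0.2,0.7,0.3,0,0,0,0,0.2,0.7,0.3,0,0,0,0,0.2,0.7,0.3,0,0,0,0,0.2,0.7,0.3,0,0,0,0,0.2,0.7,0.3,0,0,0,0,0.2,0.7,0.3,0,0,0,0,0.2,0.7,0.3,0,0,0,0,0.2,0.7,0.3,0,0,0,0,0.2,0.7,0.3,0,0,0,0,0.2,0.7,0.3,0,0,0,0,0.15,0.3,0.2,0,0,0,0]'

```text
t: 23.43
tool_pos: [0.7314, -0.2225, 0.2611]
orientation: [-2.911, -0.163, -1.044]
force: [-0.2, -0.7, -2.0]
opening: 0.0155
gripper_force: 45.0
```

>>> apply_moves --steps '[0,0,0,0,0,0,0,0,0,0,0,0,0,0,0,0,0,0,0,0,0]'

```text
t: 23.68
tool_pos: [0.7299, -0.2192, 0.2615]
orientation: [-2.909, -0.165, -1.045]
force: [-0.1, 0.3, -2.1]
opening: 0.0155
gripper_force: 45.0
```

```bash
python3 - <<'E'
from h import *
need(M0,6.8,.15)
s=robot.read_state();R=Ro.from_rotvec(s['orientation']).as_matrix()
for c in ['scene','top','wrist']:
    k=eyes.calibration(c);im=eyes.read_camera(c)[:,:,::-1];cv2.imwrite(f'pics/{c}5.png',im)
    print(c,'pred mouth',proj(c,M0,k),'pred tip',proj(c,s['tool_pos']+R@[-.151,0,-.0155],k),'pred collar',proj(c,s['tool_pos']+R@[-.041,0,-.0155],k))
    for n in ['tube_mouth','gauge_tip','gauge_collar']: print(n,[(np.round(d['xy'],1),round(d['conf'],2)) for d in eyes.place_of(c,n)[:3]])
a=cv2.imread('pics/scene5.png')[150:270,180:330];b=cv2.imread('pics/top5.png')[100:230,330:480]
f=lambda x:cv2.resize(x,(390,340),interpolation=cv2.INTER_CUBIC)
cv2.imwrite('pics/c5.png',np.hstack([f(a),f(b)]))
E
```

```text
23.6833 [ 0.7299 -0.2192  0.2615] yaw 6.282721391525714 tq [-0.0134  0.4435  0.0069] F [-0.1216  0.2592 -2.0642] 0.015531716201124007 44.987629652023315 q [-0.562   0.0224  1.6816  0.5235  0.9391  0.6902]
target [ 0.7285 -0.2216  0.2609] shift units (tool) [-0.056   0.0736 -0.0227] turn units [-0.0342  0.0767 -0.0666]
scene pred mouth [253.7474 218.1435] pred tip [257.0167 216.9607] pred collar [263.8273 215.1375]
tube_mouth [(array([254.7, 237.2]), 0.73), (array([253.4, 214.6]), 0.51)]
gauge_tip [(array([360. , 173.8]), 0.56), (array([254.4, 218.6]), 0.49)]
gauge_collar [(array([265.9, 214.3]), 0.5), (array([378.9, 162.5]), 0.5)]
top pred mouth [396.9464 167.2016] pred tip [396.0322 153.4981] pred collar [396.8572 114.1034]
tube_mouth []
gauge_tip [(array([211.2, 279.3]), 0.65), (array([395.8, 153.4]), 0.6)]
gauge_collar [(array([178.8, 295.5]), 0.5)]
wrist pred mouth [323.8008 441.0115] pred tip [319.7443 418.6   ] pred collar [319.0149 318.8926]
tube_mouth []
gauge_tip []
gauge_collar [(array([321.7, 325.9]), 0.62)]
```

View pics/c5.png

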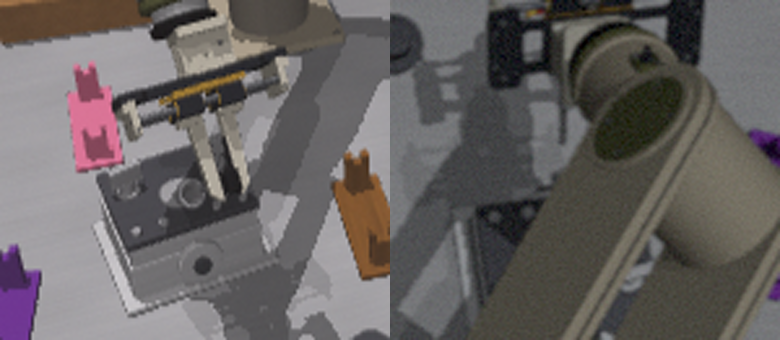

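The left half shows the mouth ring at scene pixel ≈(252.5,218) and the rod coming toward it; the top view is mostly blocked by the arm. One enlarged check of the mouth follows, with the predicted rim drawn beside the raw crop.

```bash
python3 - <<'E'
from h import *
z=zm(6.8);y=np.array([-np.sin(np.radians(6.8)),np.cos(np.radians(6.8)),0]);x=np.cross(y,z)
rows=[]
for f,c,(u,v) in [('scene0','scene',(254,214)),('scene5','scene',(254,214)),('top0','top',(397,170))]:
    im=cv2.imread(f'pics/{f}.png')[v-14:v+14,u-16:u+16];F=8
    a=cv2.resize(im,None,fx=F,fy=F,interpolation=cv2.INTER_CUBIC);b=a.copy()
    for t in np.linspace(0,2*np.pi,40):
        p=(proj(c,M0+.017*(np.cos(t)*x+np.sin(t)*y))-[u-16,v-14]+.5)*F;cv2.circle(b,tuple(int(q) for q in p),1,(0,0,255),-1)
    rows.append(np.vstack([a,b]))
cv2.imwrite('pics/m.png',np.hstack(rows))
E
```

```text
(no output)
```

View pics/m.png

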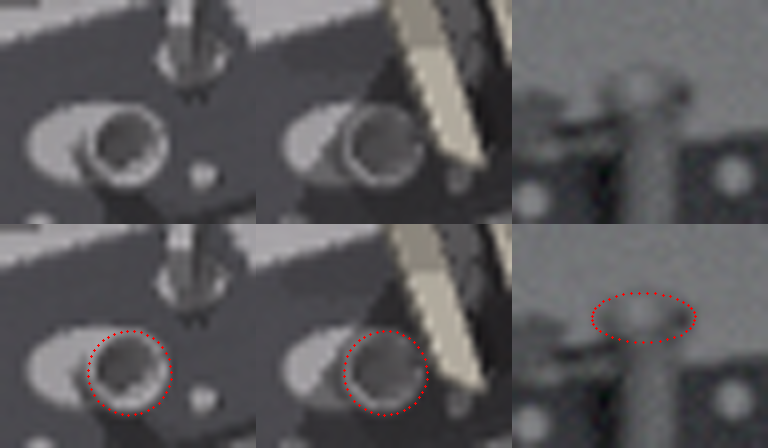

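The prediction fits to about 1 mm. I correct the small offsets and start inserting along −x.

>>> apply_moves --steps '[0,0.1,-0.02,-0.03,0.08,-0.07,0,0,0,0,0,0,0,0,-0.4,0,0,0,0,0,0,-0.5,0,0,0,0,0,0,-0.5,0,0,0,0,0,0,-0.3,0,0,0,0,0,0,0,0,0,0,0,0,0,0,0,0,0,0,0,0]'

```text
t: 24.95
tool_pos: [0.6907, -0.2277, 0.2289]
orientation: [-2.909, -0.171, -1.061]
force: [-0.1, -0.5, -1.8]
opening: 0.0152
gripper_force: 45.0
```

```bash
python3 -c "from h import *;need(M0-[0,.001,0],6.8,.09)"
```

```text
24.95 [ 0.6907 -0.2277  0.2289] yaw 6.717198562075321 tq [-0.0671  0.438   0.0218] F [-0.0872 -0.4842 -1.7812] 0.015227170861237703 44.987651109695435 q [-0.6173 -0.043   1.8115  0.5814  0.9036  0.5799]
target [ 0.6828 -0.228   0.2223] shift units (tool) [-0.3404 -0.02    0.001 ] turn units [ 0.0093 -0.0121 -0.0106]
```

>>> apply_moves --steps '[-0.3,-0.02,0,0,0,0,0,-0.3,0,0,0,0,0,0,-0.2,0,0,0,0,0,0,0,0,0,0,0,0,0]'

```text
t: 25.28
tool_pos: [0.6712, -0.2288, 0.2117]
orientation: [-2.909, -0.171, -1.058]
force: [-0.4, -0.5, -2.4]
opening: 0.0155
gripper_force: 45.0
```

```bash
python3 -c "from h import *;need(M0-[0,.001,0],6.8,.06)"
```

```text
25.2833 [ 0.6712 -0.2288  0.2117] yaw 6.714249187575219 tq [-0.0316  0.5191  0.0192] F [-0.362  -0.4707 -2.4163] 0.015507855436506743 44.987449049949646 q [-0.6415 -0.0708  1.87    0.6045  0.8934  0.5335]
target [ 0.66   -0.2308  0.203 ] shift units (tool) [-0.4731  0.0227 -0.0215] turn units [-0.0029  0.0053 -0.011 ]
```

>>> apply_moves --steps '[-0.3,0,0,0,0,0,0,-0.3,0,0,0,0,0,0,-0.2,0,0,0,0,0,0,0,0,0,0,0,0,0]'

```text
t: 25.62
tool_pos: [0.6527, -0.231, 0.1961]
orientation: [-2.909, -0.171, -1.058]
force: [0.5, 0.5, -2.7]
opening: 0.0156
gripper_force: 45.0
```

```bash
python3 -c "from h import *;need(M0-[0,.001,0],6.8,.04)"
```

```text
25.6167 [ 0.6527 -0.231   0.1961] yaw 6.691459155699493 tq [-0.0388  0.4361 -0.0202] F [ 0.5272  0.4807 -2.6667] 0.01561948800508876 44.987443685531616 q [-0.6679 -0.0956  1.9232  0.6283  0.885   0.4859]
target [ 0.6448 -0.2326  0.1902] shift units (tool) [-0.3316  0.0208 -0.0214] turn units [-0.0021  0.0059 -0.0139]
```

It goes in freely, about 60 mm deep. I continue.

>>> apply_moves --steps '[-0.3,0.02,-0.01,0,0,0,0,-0.4,0,0,0,0,0,0,-0.4,0,0,0,0,0,0,-0.2,0,0,0,0,0,0,0,0,0,0,0,0,0]'

```text
t: 26.03
tool_pos: [0.6232, -0.2352, 0.1716]
orientation: [-2.909, -0.171, -1.059]
force: [0.6, -0.2, -1.7]
opening: 0.0155
gripper_force: 45.0
```

```bash
python3 -c "from h import *;need(M0-[0,.001,0],6.8,.0)"
```

```text
26.0333 [ 0.6232 -0.2352  0.1716] yaw 6.6879684277399285 tq [-0.0641  0.4055 -0.0017] F [ 0.6243 -0.1958 -1.6722] 0.015502763673845833 44.98761534690857 q [-0.7146 -0.1314  2.0038  0.6677  0.876   0.4042]
target [ 0.6144 -0.2362  0.1645] shift units (tool) [-0.3804 -0.0015 -0.0079] turn units [ 0.0003  0.0014 -0.0143]
```

>>> apply_moves --steps '[-0.1,0,0,0,0,0,0,-0.1,0,0,0,0,0,0,-0.1,0,0,0,0,0,0,0,0,0,0,0,0,0]'

```text
t: 26.37
tool_pos: [0.6176, -0.2362, 0.1674]
orientation: [-2.909, -0.172, -1.061]
force: [-0.3, 0.4, -2.7]
opening: 0.0156
gripper_force: 45.0
```

```bash
python3 -c "from h import *;need(M0-[0,.001,0],6.8,.0)"
```

```text
26.3667 [ 0.6176 -0.2362  0.1674] yaw 6.794566009333944 tq [-0.0829  0.4075  0.0166] F [-0.2508  0.3886 -2.6772] 0.015566068918241246 44.98751878738403 q [-0.7247 -0.1389  2.0196  0.6769  0.8741  0.3852]
target [ 0.6144 -0.2362  0.1645] shift units (tool) [-0.1439 -0.0129  0.0063] turn units [ 0.0073 -0.0142 -0.0007]
```

>>> apply_moves --steps '[-0.07,0,0,0,0,0,0,-0.07,0,0,0,0,0,0,-0.05,0,0,0,0,0,0,0,0,0,0,0,0,0]'

```text
t: 26.7
tool_pos: [0.6167, -0.2369, 0.1684]
orientation: [-2.907, -0.173, -1.073]
force: [16.2, 3.7, 3.6]
opening: 0.0157
gripper_force: 45.0
```

```bash
python3 -c "from h import *;need(M0-[0,.001,0],6.8,.0)"
```

```text
26.7 [ 0.6167 -0.2369  0.1684] yaw 6.873185591627778 tq [ 0.6457 -2.2496  0.1885] F [16.1822  3.6995  3.6458] 0.015653351900219263 44.99442636966705 q [-0.7297 -0.1449  2.0267  0.6874  0.8719  0.373 ]
target [ 0.6144 -0.2362  0.1645] shift units (tool) [-0.1403 -0.031   0.051 ] turn units [ 0.0238 -0.0865  0.0092]
```

>>> apply_moves --steps '[-0.05,0,0,0,0,0,0,-0.05,0,0,0,0,0,0,0,0,0,0,0,0,0]'

```text
t: 26.95
tool_pos: [0.6162, -0.2371, 0.1689]
orientation: [-2.905, -0.173, -1.079]
force: [23.6, 7.9, 6.2]
opening: 0.0159
gripper_force: 45.0
```

```bash
python3 -c "from h import *;need(M0-[0,.001,0],6.8,.0)"
```

```text
26.95 [ 0.6162 -0.2371  0.1689] yaw 6.930931661108551 tq [ 1.0828 -3.6612  0.3737] F [23.6166  7.8779  6.1934] 0.015948994569920775 45.003615617752075 q [-0.7322 -0.148   2.0304  0.693   0.8707  0.3665]
target [ 0.6144 -0.2362  0.1645] shift units (tool) [-0.1398 -0.0383  0.0741] turn units [ 0.0318 -0.1247  0.0163]
```

The force rises to about 25 N axially with no advance at 4 mm from the nominal. This agrees with a collar stop, since the grasp lies 2–3 mm further back than assumed. I straighten the pitch, press a little more and take a close picture.

>>> apply_moves --steps '[-0.03,-0.03,0.06,0,-0.12,0,0,0,0,0,0,0,0,0,0,0,0,0,0,0,0]'

```text
t: 27.2
tool_pos: [0.6167, -0.2371, 0.1679]
orientation: [-2.914, -0.175, -1.062]
force: [14.6, 5.3, 12.7]
opening: 0.0157
gripper_force: 45.0
```

```bash
python3 - <<'E'
from h import *
need(M0-[0,.001,0],6.8,.0)
s=robot.read_state();R=Ro.from_rotvec(s['orientation']).as_matrix()
k=eyes.calibration('wrist');im=eyes.read_camera('wrist')[:,:,::-1]
print(proj('wrist',s['tool_pos']+R@[-.041,0,-.0155],k), proj('wrist',s['tool_pos']+R@[-.041,.015,-.0155],k))
sc=eyes.read_camera('scene')[:,:,::-1]
a=cv2.resize(im[270:400,240:400],(400,325),interpolation=cv2.INTER_CUBIC);b=cv2.resize(sc[195:234,230:278],(400,325),interpolation=cv2.INTER_CUBIC)
cv2.imwrite('pics/ins.png',np.hstack([a,b]))
E
```

```text
27.2 [ 0.6167 -0.2371  0.1679] yaw 7.0205507815180574 tq [ 0.9024 -2.9319  0.2927] F [14.6282  5.2574 12.7314] 0.015664920837251572 45.000797510147095 q [-0.7247 -0.1431  2.022   0.6728  0.8719  0.3857]
target [ 0.6144 -0.2362  0.1645] shift units (tool) [-0.1301 -0.0397  0.0407] turn units [ 0.0481 -0.0061  0.0281]
[319.4531 319.6022] [344.1628 319.371 ]
```

View pics/ins.png

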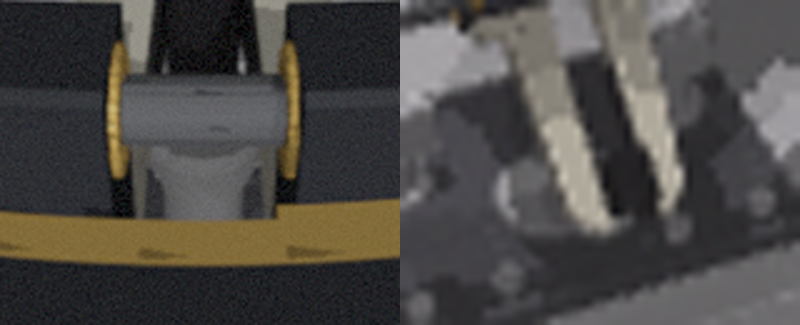

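The left half shows the collar meeting the flared rim at (205,145) with no gap; the right half shows the fingers at the mouth. The push is now purely axial at about 21 N, so the collar is seated and I draw the rod out.

>>> apply_moves --steps '[0.2,0,0,0,0,0,0,0.4,0,0,0,0,0,0,0.5,0,0,0,0,0,0,0.5,0,0,0,0,0,0,0.5,0,0,0,0,0,0,0.5,0,0,0,0,0,0,0.5,0,0,0,0,0,0,0.6,0,0,0,0,0,0,0.6,0,0,0,0,0,0,0.6,0,0,0,0,0,0,0.5,0,0,0,0,0,0,0.3,0,0,0,0,0,0]'

```text
t: 28.3
tool_pos: [0.744, -0.2202, 0.2697]
orientation: [-2.916, -0.173, -1.045]
force: [0.5, -0.1, -1.7]
opening: 0.0154
gripper_force: 45.0
```

```bash
python3 -c "
from h import *
need(M0,6.8,.18)
print('can',bp('top',(132,160),.17),bp('top',(149.1,173.0),0))"
```

```text
28.3 [ 0.744  -0.2202  0.2697] yaw 6.837844361596282 tq [-0.0023  0.439   0.0354] F [ 0.4519 -0.1408 -1.7219] 0.015403784300829155 44.98740255832672 q [-0.5471  0.0508  1.6363  0.5043  0.9443  0.7123]
target [ 0.7513 -0.2189  0.2802] shift units (tool) [ 0.412  -0.0151 -0.1132] turn units [0.0093 0.097  0.0049]
can [0.5879 0.4566 0.17  ] [0.5857 0.4682 0.    ]
```

The tip is clear of the mouth. I back out a bit more, then level the rod.

>>> apply_moves --steps '[0.3,0,-0.3,0,0,0,0,0,0,-0.3,0,-0.5,0,0,0,0,0,0,-0.9,0,0,0,0,0,0,-0.9,0,0,0,0,0,0,-0.9,0,0,0,0,0,0,-0.9,0,0,0,0,0,0,-0.9,0,0,0,0,0,0,-0.9,0,0,0,0,0,0,-0.67,0,0,0,0,0,0,0,0.9,0,0,0,0,0,0,1,0,0,0,0,0,0,0.9,0]'

```text
t: 29.3
tool_pos: [0.7382, -0.2209, 0.2864]
orientation: [-3.129, 0.283, 0.005]
force: [0.4, -0.5, -2.0]
opening: 0.0157
gripper_force: 45.0
```

```bash
cat >> h.py <<'E'
def fin(z,psi=-10,T=(.477,.2485,.105)):
    s,R=st();a=np.radians(psi)
    d=np.array([np.cos(a),np.sin(a),0]);Rt=np.c_[d,[d[1],-d[0],0],[0,0,-1]]
    p=np.array(T)+.152*d;p[2]=z
    print('R',R[:,0],'target',p,R.T@(p-s['tool_pos'])/.03,np.degrees(Ro.from_matrix(R.T@Rt).as_rotvec())/6)
E
python3 -c "from h import *;fin(.28)"
```

```text
29.3 [ 0.7382 -0.2209  0.2864] yaw -10.336814594494799 tq [ 0.0549 -0.0358 -0.0369] F [ 0.352  -0.494  -1.9542] 0.01571633483897994 44.984262585639954 q [-0.3568  0.6225  0.755  -0.0009  1.7674  1.3942]
R [ 0.9838 -0.1794 -0.0034] target [0.6267 0.2221 0.28  ] [ -6.3066 -13.8599   0.231 ] [ 0.0026  0.0321 -0.0561]
```

>>> apply_moves --steps '[-0.3,-0.6,0,0,0,0,0,-0.4,-0.85,0,0,0,0,0,-0.4,-0.85,0,0,0,0,0,-0.4,-0.85,0,0,0,0,0,-0.4,-0.85,0,0,0,0,0,-0.4,-0.85,0,0,0,0,0,-0.4,-0.85,0,0,0,0,0,-0.4,-0.85,0,0,0,0,0,-0.4,-0.85,0,0,0,0,0,-0.4,-0.85,0,0,0,0,0,-0.4,-0.85,0,0,0,0,0,-0.4,-0.85,0,0,0,0,0]'

```text
t: 30.3
tool_pos: [0.6506, 0.0984, 0.2881]
orientation: [3.129, -0.276, -0.002]
force: [-0.6, -0.1, -1.2]
opening: 0.0153
gripper_force: 45.0
```

>>> apply_moves --steps '[-0.4,-0.85,0,0,0,0,0,-0.4,-0.85,0,0,0,0,0,-0.4,-0.85,0,0,0,0,0,-0.3,-0.6,0,0,0,0,0,-0.1,-0.3,0,0,0,0,0,0,0,0.6,0,0,0,0,0,0,0.8,0,0,0,0,0,0,0.8,0,0,0,0,0,0,0.8,0,0,0,0]'

```text
t: 31.05
tool_pos: [0.6224, 0.2069, 0.1972]
orientation: [3.129, -0.276, -0.0]
force: [0.3, -0.1, -1.0]
opening: 0.0159
gripper_force: 45.0
```

```bash
python3 -c "from h import *;fin(.0895)"
```

```text
31.05 [0.6224 0.2069 0.1972] yaw -10.076122325436652 tq [-0.0093 -0.015   0.0244] F [ 0.3211 -0.0831 -1.0063] 0.01590515053352237 44.987470507621765 q [ 0.2432  0.2908  1.3443 -0.0007  1.5071  1.9899]
R [ 0.9846 -0.175  -0.0002] target [0.6267 0.2221 0.0895] [ 0.0529 -0.5269  3.5912] [ 0.0079  0.0022 -0.0127]
```

>>> apply_moves --steps '[0.05,-0.3,0.7,0,0,0,0,0,-0.2,0.8,0,0,0,0,0,0,0.8,0,0,0,0,0,0,0.7,0,0,0,0,0,0,0.4,0,0,0,0,0,0,0.1,0,0,0,0,0,0,0,0,0,0,0,0,0,0,0,0,0,0]'

```text
t: 31.72
tool_pos: [0.627, 0.2221, 0.0943]
orientation: [3.129, -0.276, 0.001]
force: [0.3, 0.4, -0.8]
opening: 0.0155
gripper_force: 45.0
```

```bash
python3 - <<'E'
from h import *
fin(.0895)
s=robot.read_state();R=Ro.from_rotvec(s['orientation']).as_matrix()
tip=s['tool_pos']+R@[-.152,0,-.0155];print('tip',tip)
for c in ['scene','top','wrist']:
    k=eyes.calibration(c);im=eyes.read_camera(c)[:,:,::-1];cv2.imwrite(f'pics/{c}9.png',im)
    print(c,'pred tip',proj(c,tip,k))
    for n in ['gauge_tip','gauge_collar','tray','bolt_left_grip','bolt_right_grip']:print(n,[(np.round(d['xy'],1).tolist(),round(d['conf'],2),bp(c,d['xy'],0 if n=='tray' else tip[2],k)) for d in eyes.place_of(c,n)[:2]])
E
```

```text
31.7167 [0.627  0.2221 0.0943] yaw -10.062222917374259 tq [ 0.0264 -0.0343 -0.0168] F [ 0.3487  0.4325 -0.7896] 0.015476418652794192 44.98756527900696 q [ 0.2635  0.3861  1.4187 -0.0003  1.3362  2.01  ]
R [ 0.9846 -0.1747  0.0007] target [0.6267 0.2221 0.0895] [-0.0119  0.0012  0.1612] [ 0.0001 -0.0066 -0.0104]
tip [0.4774 0.2486 0.1097]
scene pred tip [377.7435 182.9176]
gauge_tip [([358.9, 173.4], 0.45, array([0.3941, 0.2073, 0.1097]))]
gauge_collar [([386.5, 197.0], 0.46, array([0.5681, 0.2408, 0.1097])), ([380.0, 162.3], 0.46, array([0.3491, 0.3183, 0.1097]))]
tray [([379.0, 206.4], 0.64, array([0.4845, 0.259 , 0.    ]))]
bolt_left_grip [([260.3, 201.5], 0.65, array([ 0.4404, -0.1929,  0.1097]))]
bolt_right_grip [([229.6, 208.8], 0.54, array([ 0.4451, -0.3034,  0.1097]))]
top pred tip [215.5126 204.7871]
gauge_tip [([331.6, 117.7], 0.19, array([ 0.7222, -0.0686,  0.1097]))]
gauge_collar [([176.5, 297.5], 0.67, array([0.231 , 0.3453, 0.1097])), ([222.9, 166.5], 0.51, array([0.5831, 0.231 , 0.1097]))]
tray []
bolt_left_grip [([384.9, 208.3], 0.69, array([ 0.4672, -0.2121,  0.1097]))]
bolt_right_grip [([423.7, 203.9], 0.67, array([ 0.4792, -0.319 ,  0.1097]))]
wrist pred tip [319.7516 420.7997]
gauge_tip []
gauge_collar [([320.1, 327.7], 0.73, array([0.5808, 0.2298, 0.1097]))]
tray [([314.4, 334.8], 0.96, array([0.4822, 0.254 , 0.    ]))]
bolt_left_grip []
bolt_right_grip [([119.2, 267.9], 0.63, array([0.6383, 0.3518, 0.1097]))]
```

Everything matches. I do a small final trim and then a numeric level check of the rod line in the scene image.

>>> apply_moves --steps '[0.05,-0.06,0.15,0,0,0,0,0,0,0,0,0,0,0,0,0,0,0,0,0,0,0,0,0,0,0,0,0,0,0,0,0,0,0,0]'

```text
t: 33.03
tool_pos: [0.6279, 0.2238, 0.0883]
orientation: [3.129, -0.275, -0.002]
force: [0.5, 0.2, -1.8]
opening: 0.0152
gripper_force: 45.0
```

```bash
python3 - <<'E'
from h import *
s,R=st()
tip=s['tool_pos']+R@[-.152,0,-.0155];print('tip',tip)
k=eyes.calibration('scene');g=cv2.cvtColor(eyes.read_camera('scene'),cv2.COLOR_RGB2GRAY).astype(np.float32)
for a in [-.165,-.157,-.15,-.14,-.12,-.10,-.08,-.06]:
    row=[]
    for h in np.arange(-.016,.0165,.004):
        u,v=proj('scene',s['tool_pos']+R@[a,0,-.0155]+[0,0,h],k);row.append(int(cv2.getRectSubPix(g,(1,1),(float(u),float(v)))[0,0]))
    print(a,row)
E
```

```text
33.0333 [0.6279 0.2238 0.0883] yaw -10.033191181441206 tq [ 0.0315  0.0121 -0.0024] F [ 0.4882  0.2081 -1.7952] 0.015211349234532046 44.987536668777466 q [ 0.2656  0.3969  1.4166 -0.0003  1.3293  2.0116]
tip [0.4782 0.2503 0.1039]
-0.165 [67, 88, 104, 57, 40, 39, 64, 116, 166]
-0.157 [52, 65, 82, 82, 63, 44, 37, 45, 84]
-0.15 [40, 49, 64, 76, 76, 64, 48, 36, 36]
-0.14 [63, 38, 42, 51, 60, 63, 71, 62, 44]
-0.12 [154, 141, 115, 56, 39, 37, 41, 43, 46]
-0.1 [74, 87, 69, 45, 36, 33, 33, 36, 37]
-0.08 [146, 137, 118, 79, 66, 65, 54, 43, 46]
-0.06 [91, 96, 99, 98, 83, 36, 38, 37, 37]
```

The fingers hide the rod from that camera. Instead I compare the rod's place in the gripper now with that before insertion, using the wrist images.

```bash
python3 - <<'E'
from h import *
a=cv2.imread('pics/wrist5.png',0);b=cv2.imread('pics/wrist9.png',0)
for (x0,x1,y0,y1) in [(285,355,325,350),(300,340,322,345),(290,350,280,345)]:
    t=a[y0:y1,x0:x1];r=cv2.matchTemplate(b[y0-15:y1+15,x0-15:x1+15],t,cv2.TM_CCOEFF_NORMED);_,m,_,p=cv2.minMaxLoc(r);print(m,p[0]-15,p[1]-15)
for f in (a,b): print([int(f[y,310:330].mean()) for y in range(285,372,3)])
eyes.read_camera('wrist')
for n in ['gauge_collar','gauge_grip']:print(n,[(d['xy'],d['conf']) for d in eyes.place_of('wrist',n)[:1]])
E
```

```text
0.7786300182342529 0 0
0.6993455290794373 -7 -4
0.792056679725647 0 -1
[25, 22, 18, 19, 19, 52, 75, 97, 102, 108, 109, 109, 103, 99, 82, 84, 101, 113, 112, 116, 121, 119, 113, 112, 118, 114, 114, 114, 112]
[18, 19, 19, 19, 20, 39, 51, 65, 70, 74, 77, 79, 72, 64, 59, 86, 147, 170, 167, 156, 157, 155, 155, 161, 154, 73, 75, 77, 76]
gauge_collar [([539.4, 213.2], 0.64)]
gauge_grip [([318.3, 268.9], 0.86)]
```

The rod has not shifted in the grip, so it is level, with its tip at (0.478, 0.250, 0.104). I hand in.

```bash
python3 -c "
from plant import robot
print(robot.close_job())"
```

```text
the job is handed in; nothing more can be done
None
```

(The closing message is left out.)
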